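# Extend the T-grip handle until its lock clicks

### The arm

A 6-joint arm with a two-finger parallel gripper is mounted at the origin on a cart in front of the work surface, level with it; the furniture and walls round the work are solid. World frame = base frame: x ahead of the robot, y to its left, z up, the work surface at z = 0. Lengths are in mm, angles in rad, forces in N, time in s.
With the tool pointing down it reaches from about 275 to 750 mm from the base axis. Payload 10.2 kg.
Tool frame: the origin (TCP) lies between the finger pads; the fingertips stand 17 mm ahead of it and the grasp point (between the pads) lies 2 mm behind it; z points along the fingers, y is the line along which they close (so a half turn about z gives the same grasp; the last joint's range is limited). The gripper opens to 85 mm and grips with 20 to 120 N. Pads are 22 mm wide; open, the fingers measure 114 mm over their backs; the gripper's body (76 mm by 85 mm) begins 54 mm behind the grasp point. The pads swing forward as they close: fully open they stand 13 mm farther back than shut.
Start: joints at [1.008, 0.313, 1.498, -0, 1.331, -0.223], TCP at [174.995, 494.983, 248.294] pointing down, gripper open.
Joint ranges: [-2.94, 2.94], [-0.97, 2.17], [0.19, 2.56], [-1.23, 4.37], [0.02, 3.11], [-2.88, 2.88]. Speed limits (rad/s): [2.39, 2.39, 3.01, 3.14, 3.14, 3.14].

### API

Orientations are given as a unit quaternion [w, x, y, z].
In Python, from rig import * gives the robot as it stands.
- The arm moves only by the tool step_arm, never from a script. Its argument "commands" is text: rows parted by semicolons, each of 7 numbers parted by spaces: the opening, from 0 (shut) to 1 (fully open), then the shift along the tool's x, y, z in cm, then the turn, a rotation vector about the tool's x, y, z in rad. In form: hand x y z rx ry rz; .... A call has 1 to 20 rows; each row is the pose to reach, as a shift and turn from the pose commanded when the call began, along the tool's axes at that moment; what a row does not reach only later rows make up. A row lasts 1/12 s, in which the tool goes at most 41.7 mm and 7.16 degrees, less where a joint would pass 70% of its speed; a pose out of reach is approached as far as the arm can. A call with a gripper value outside its range is refused whole. The fingers move at their own pace and stop on an object; "newtons" is the grip in N (left out, the last holds). Time passes only in rows, so rows that repeat a pose let the fingers close. It gives the time, the measured TCP pose, the force, the opening and the grip force at its end, in the units of the state.
- sense(): the state, without advancing time (a new reading comes with each control period).
- capture(name): name is "side" or "top"; returns the picture (400x640x3 uint8, red, green, blue); there is no depth.
- camera_model(name): a dict with "mtx" (3x3 intrinsics, pixels), "eye" and "rotation" of the camera in the world. Camera axes: x right, y down, z forward; pixel columns grow to the right and rows downward; lengths in mm; the calibration is good to about 2 mm. A picture is of the moment at which its call begins. camera_model takes no time and is no camera call.
- finish_job(): hands the job in; it is judged then, once.
Trained networks look in the newest picture that a camera, given by its name, has taken for a name from the list of things; names that differ only in an ending like _2 or _b are one class to them, and where a whole thing is asked for, a point or a joint stands for the part that bears it (a point fixed in the world has none). Each returns a list of dicts, best first, with "score" (0 to 1); they miss things now and then, are a little off and sometimes report something else, mostly with a low value. They report only what shows in the picture. A call takes as long as a camera call.
- search_frame(camera, label): "rect" ([centre column, centre row, width, height] in pixels, round what is visible of it).
- trace(camera, label): "mask" (400x640 bool, what is visible of it) and "rect" ([centre column, centre row, width, height] in pixels, round what is visible of it).
- spot_point(camera, label): "xy" ([column, row] in pixels: a listed point, or the origin of a listed thing).
The state is a dict: "time_s": time; "joints": joint angles; "dq": joint speeds; "tau": joint torques, N m; "eef_pos": TCP position; "ee_rot": TCP orientation; "force": force on the tool from outside, world axes, zero at the start; "wrist_torque": the same for the moment, N m; "grip_width": opening from 0.0 (shut) to 1.0 (fully open); "grip_force": force on a finger pad.
Only numpy, scipy, OpenCV 4.12 (cv2) and the standard library are available. Lean on these libraries where they do the work, as an engineer would, in place of code of your own. Each camera call takes 0.05 s, during which the arm holds its last target. There are 200 camera calls.

### The job

Three short telescoping handles stand upright on the worktop. Pull the one with the T-shaped grip straight up to its full length, until its lock button clicks out through the side of the tube, then let go so that it stays locked at full length. Leave the ball-topped and the disc-topped handles as they are.

Things in the scene. Friction and masses are not known exactly. Their poses are not given: they have to be found in the camera images.
- t_handle: Fixed lower part of the T-grip handle, origin under its centre at z = 0, z up: a screwed-down round dark steel foot 72 mm across, a 26 mm aluminium tube, a 33 mm black collar with its top 125 mm up. A 13 mm lock hole, 100 mm up, faces its -x.
- t_handle_head (a point): Centre of the black T-grip on the handle's 13 mm steel stem: rounded bar 18 mm thick (x), 66 mm long (along its y), 26 mm tall (z up). Slides only vertically, without turning: z = 155 mm collapsed, starts up to 25 mm higher, lock clicks from about 233 mm, hard end stop at 237 mm. Friction holds it at any height; about 5 N moves it.
- t_handle_button (a joint): Spring lock button (8 mm steel pin) of the T-grip handle: 0 m = held in inside the tube, 0.009 m = clicked out through the lock hole. It springs out by itself at full length, stands 4 mm proud of the tube (towards the handle's -x) and keeps the stem from sliding back.
- ball_handle_head (a point): Centre of the 38 mm black ball on top of an otherwise equal telescoping handle that is to be left alone.
- disc_handle_head (a point): Point 12 mm below the top of the 50 mm black disc on an otherwise equal telescoping handle that is to be left alone.

How it is judged:
By the outcome, as a careful person would: the job done as asked, in the order asked, and still so for the second after the job is handed in, with the robot touching nothing.
It also fails if it takes over 32 s, if anything falls off the work surface, if the arm or the gripper's body presses on something with over 40 N, if the wrist force passes 120 N, or if a joint passes its speed limit or range.

## Working session

There is one attempt and no reset: what is moved stays moved. The work goes in short steps, Python scripts to look and compute and a tool call to move; the robot and the scene stay as the last step left them, time stands still between calls to the robot, and variables do not carry over. Pictures are saved under pics/ and viewed, at most 10 in all, crops included, and the job is handed in when it is done.

Besides the shell and the picture viewer there is one more tool, called after "Request:" as name(argument=value, ...), one argument or row to a line, values as JSON. step_arm: Moves the arm, as the interface text tells. Its arguments: {"type":"object","properties":{"commands":{"type":"string"},"newtons":{"type":"number"}},"required":["commands"]}

```bash
mkdir -p pics; cat > h.py <<'E'
from rig import *
import numpy as np, cv2
def ray(n,uv):
    c=camera_model(n); d=np.linalg.inv(np.array(c["mtx"]))@np.array([uv[0],uv[1],1.])
    R=np.array(c["rotation"]); return np.array(c["eye"],float),R@d/np.linalg.norm(d)
def proj(n,p):
    c=camera_model(n); q=np.array(c["mtx"])@(np.array(c["rotation"]).T@(np.array(p)-np.array(c["eye"]))); return q[:2]/q[2]
def tri(a,b):
    (e,d),(f,g)=a,b; s=np.linalg.lstsq(np.c_[d,-g],f-e,rcond=None)[0]
    p,q=e+d*s[0],f+g*s[1]; return (p+q)/2,np.linalg.norm(p-q)
def atz(r,z): e,d=r; return e+d*(z-e[2])/d[2]
E
python3 - <<'E'
from h import *
ims=[]
for n in("side","top"):
    im=capture(n); ims.append(im); cv2.imwrite(f"pics/{n}0.png",im[:,:,::-1])
    c=camera_model(n); print(n,np.round(c["eye"]),np.round(c["rotation"],3).tolist())
R={}
for l in("t_handle_head","ball_handle_head","disc_handle_head","t_handle"):
    for n in("side","top"):
        r=spot_point(n,l); R[n,l]=r; print(n,l,[(np.round(x["xy"]),round(x["score"],2)) for x in r[:3]])
    if R["side",l] and R["top",l]: print(tri(ray("side",R["side",l][0]["xy"]),ray("top",R["top",l][0]["xy"])))
s=sense();print(s["time_s"],s["eef_pos"],s["ee_rot"],s["force"])
E
```

```text
side [ 502. -657.  789.] [-0.409, 0.912, -0.032, 0.02]
top [ 463.   82. 1116.] [-0.029, 0.714, -0.699, 0.017]
side t_handle_head [(array([316., 263.]), 0.79)]
top t_handle_head [(array([428., 200.]), 0.66)]Traceback (most recent call last):
  File "<stdin>", line 10, in <module>
  File "h.py", line 5, in ray
    R=np.array(c["rotation"]); return np.array(c["eye"],float),R@d/np.linalg.norm(d)
                                                               ~^~
ValueError: matmul: Input operand 1 has a mismatch in its core dimension 0, with gufunc signature (n?,k),(k,m?)->(n?,m?) (size 3 is different from 4)
```

View pics/side0.png

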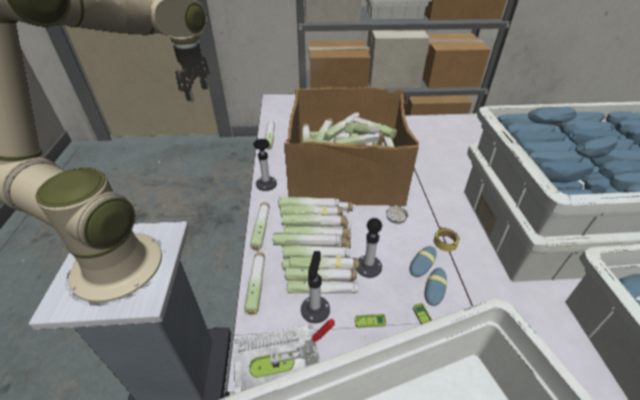

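View pics/top0.png

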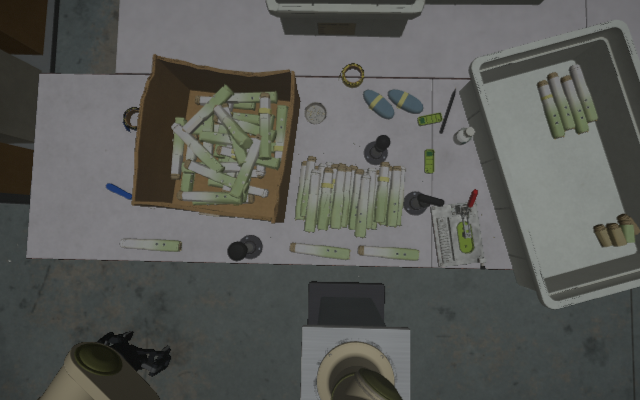

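The side view shows the T at about (316,263), the ball at (374,228) and the disc at (262,146). The top view shows the T at (430,200) with its foot at (414,204), the ball at (383,143) and the disc at (237,250). The network's T points agree with these. The camera rotation is a quaternion, so I'll fix the helper.

```bash
sed -i 's/np.array(c\["rotation"\])/Q(c)/; 2a from scipy.spatial.transform import Rotation as Ro\ndef Q(c): return Ro.from_quat(np.roll(c["rotation"],-1)).as_matrix()' h.py; sed -i 's/(np.array(c\["rotation"\]).T/(Q(c).T/' h.py
python3 - <<'E'
from h import *
print(Q(camera_model("top"))[:,2],Q(camera_model("side"))[:,2])
R={}
for l in("t_handle_head","ball_handle_head","disc_handle_head","t_handle"):
    for n in("side","top"):
        r=spot_point(n,l); R[n,l]=r; print(n,l,[(np.round(x["xy"]),round(x["score"],2)) for x in r[:3]])
    if R["side",l] and R["top",l]: print(np.round(tri(ray("side",R["side",l][0]["xy"]),ray("top",R["top",l][0]["xy"]))[0]),tri(ray("side",R["side",l][0]["xy"]),ray("top",R["top",l][0]["xy"]))[1])
s=sense();print(s["time_s"],s["eef_pos"],s["ee_rot"],s["force"])
r=trace("top","t_handle_head")
print([(x["score"],x["rect"]) for x in r])
for n in("top","side"):
    im=cv2.imread(f"pics/{n}0.png"); u,v=np.int32(R[n,"t_handle_head"][0]["xy"]); cv2.imwrite(f"pics/{n}crop.png",cv2.resize(im[v-40:v+60,u-60:u+60],None,fx=5,fy=5,interpolation=2))
m=r[0]["mask"]; (c,(w,h),a)=cv2.minAreaRect(np.argwhere(m)[:,::-1].astype(np.float32)); print(c,w,h,a)
E
python3 -c "
import cv2,numpy as np
a=cv2.imread('pics/topcrop.png');b=cv2.imread('pics/sidecrop.png');cv2.imwrite('pics/c.png',cv2.resize(np.hstack([a,b]),(800,333)))"
```

```text
[ 0.06470276  0.01823595 -0.99773794] [ 0.06195902  0.74523129 -0.66392124]
side t_handle_head [(array([316., 263.]), 0.79)]
top t_handle_head [(array([428., 200.]), 0.66)]
[ 522. -165.  170.] 3.3032146885190232
side ball_handle_head [(array([374., 223.]), 0.45)]
top ball_handle_head [(array([382., 141.]), 0.56)]
[671. -50. 166.] 1.386327285108668
side disc_handle_head [(array([260., 141.]), 0.74)]
top disc_handle_head [(array([239., 250.]), 0.86)]
[381. 309. 178.] 4.182566549015563
side t_handle [(array([318., 311.]), 0.9)]
top t_handle [(array([416., 205.]), 0.61)]
[ 521. -174.   -2.] 12.74438210290732
0.6 [174.99354064 494.98069312 248.27563502] [ 2.08250152e-06  1.69073753e-01  9.85603402e-01 -1.67638832e-05] [-0.32485612  0.23673524 -0.25248882]
[]Traceback (most recent call last):
  File "<stdin>", line 13, in <module>
IndexError: list index out of range
```

View pics/c.png

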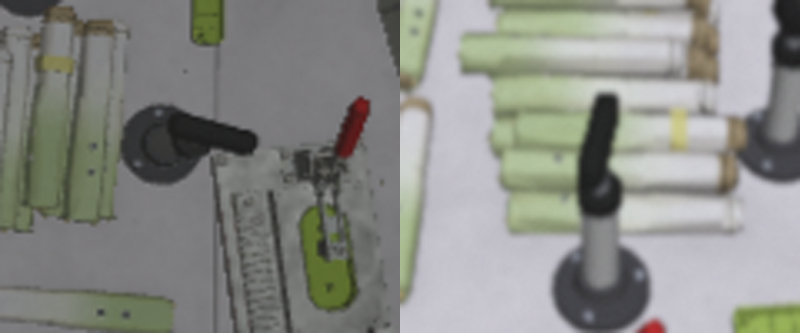

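The crop shows the T-bar in the top view running from about (419,198) to (444,203), mostly along world y. The foot centre is at about (416,204) in the top view and (317,310) in the side view.

```bash
python3 - <<'E'
from h import *
print("foot",atz(ray("top",(416,204)),4),atz(ray("side",(317,310)),4))
print("f",camera_model("top")["mtx"][0])
for z in(155,168,180): 
    a,b=[atz(ray("top",p),z+10) for p in((419.5,197.5),(443.5,203))]; print(z,a,b,(a+b)/2,np.linalg.norm(a-b),np.degrees(np.arctan2(*(a-b)[[0,1]])), atz(ray("top",(431.5,200.3)),z+5))
for n in("side","top"):
  for l in("t_handle_head","t_handle"):
    r=trace(n,l); print(n,l,[(round(x["score"],2),x["rect"]) for x in r])
    if r and l=="t_handle_head": print(cv2.minAreaRect(np.argwhere(r[0]["mask"])[:,::-1].astype(np.float32)))
# predicted outlines
from itertools import product
for z in(160,170,180):
  for yaw in (0,10,20):
    t=np.radians(yaw); ax=np.array([np.sin(t),np.cos(t),0])
    for n in("top","side"): print(z,yaw,n,[np.round(proj(n,np.array([521,-168,z])+s*33*ax)).tolist() for s in(1,-1)])
E
```

```text
foot [ 518.03659388 -173.91671746    4.        ] [ 525.501193   -174.53639028    4.        ]
f [370.9844153    0.         323.71563706]
155 [ 526.94168169 -145.70361825  165.        ] [ 514.0911966  -206.71714615  165.        ] [ 520.51643915 -176.2103822   165.        ] 62.35210945674454 11.893632255570703 [ 520.68136804 -177.59943331  160.        ]
168 [ 526.07350969 -142.59181274  178.        ] [ 513.39877413 -202.77088974  178.        ] [ 519.73614191 -172.68135124  178.        ] 61.4993514649825 11.893632255570651 [ 519.90291    -174.06997065  173.        ]
180 [ 525.27212015 -139.71937688  190.        ] [ 512.75961493 -199.12819152  190.        ] [ 519.01586754 -169.4237842   190.        ] 60.71219024181754 11.893632255570672 [ 519.18433333 -170.81200511  185.        ]
side t_handle_head [(0.6, [311.5, 266.1, 10.0, 30.4])]
((313.85809326171875, 265.898681640625), (10.293529510498047, 30.10077667236328), 8.972626686096191)
side t_handle [(0.86, [315.0, 285.6, 28.3, 70.8])]
top t_handle_head []
top t_handle [(0.72, [425.8, 203.5, 42.5, 23.4]), (0.46, [382.9, 144.2, 15.0, 13.3])]
160 0 top [[415.0, 200.0], [441.0, 200.0]]
160 0 side [[314.0, 255.0], [315.0, 280.0]]
160 10 top [[415.0, 198.0], [440.0, 203.0]]
160 10 side [[316.0, 255.0], [312.0, 280.0]]
160 20 top [[416.0, 195.0], [440.0, 205.0]]
160 20 side [[319.0, 256.0], [310.0, 280.0]]
170 0 top [[416.0, 200.0], [442.0, 200.0]]
170 0 side [[314.0, 252.0], [315.0, 277.0]]
170 10 top [[416.0, 197.0], [442.0, 202.0]]
170 10 side [[316.0, 252.0], [312.0, 277.0]]
170 20 top [[417.0, 195.0], [441.0, 205.0]]
170 20 side [[319.0, 253.0], [310.0, 277.0]]
180 0 top [[417.0, 199.0], [443.0, 200.0]]
180 0 side [[313.0, 249.0], [315.0, 274.0]]
180 10 top [[417.0, 197.0], [443.0, 202.0]]
180 10 side [[316.0, 249.0], [312.0, 274.0]]
180 20 top [[417.0, 195.0], [442.0, 204.0]]
180 20 side [[319.0, 250.0], [309.0, 274.0]]
```

Request:
step_arm(
  commands="1 0 0 -7 0 0 0; 1 0 0 -7 0 0 0; 1 -55 -51.5 -7 0 0 1.44; 1 -55 -51.5 -7 0 0 1.44; 1 -55 -51.5 -7 0 0 1.44; 1 -55 -51.5 -7 0 0 1.44; 1 -55 -51.5 -7 0 0 1.44; 1 -55 -51.5 -7 0 0 1.44; 1 -55 -51.5 -7 0 0 1.44; 1 -55 -51.5 -7 0 0 1.44; 1 -55 -51.5 -7 0 0 1.44; 1 -55 -51.5 -7 0 0 1.44; 1 -55 -51.5 -7 0 0 1.44; 1 -55 -51.5 -7 0 0 1.44; 1 -55 -51.5 -7 0 0 1.44; 1 -55 -51.5 -7 0 0 1.44; 1 -55 -51.5 -7 0 0 1.44; 1 -55 -51.5 -7 0 0 1.44; 1 -55 -51.5 -7 0 0 1.44; 1 -55 -51.5 -7 0 0 1.44",
  newtons=40,
)

```text
time_s: 2.52
eef_pos: [520.8, -172.9, 318.3]
ee_rot: [0.0, 0.777, 0.629, 0.0]
force: [0.1, -0.1, 0.0]
grip_width: 1.001
grip_force: 0.0
```

```bash
python3 - <<'E'
from h import *
ims={}
for n in("side","top"): ims[n]=capture(n)
s=sense();print(s["time_s"],s["eef_pos"],s["joints"])
M=Ro.from_quat(np.roll(s["ee_rot"],-1)).as_matrix(); print(M.round(3))
for n in("side","top"):
  for l in("t_handle_head","t_handle"):
    print(n,l,[(np.round(x["xy"],1),round(x["score"],2)) for x in spot_point(n,l)[:2]])
P=lambda n,p:tuple(int(v*1) for v in proj(n,p))
out=[]
for n in("side","top"):
    u,v=np.int32(proj(n,[521,-173,200])); k=6
    c=cv2.resize(ims[n][v-50:v+50,u-32:u+32,::-1],None,fx=k,fy=k,interpolation=2); c=np.ascontiguousarray(c)
    t=np.radians(12); ax=np.array([np.sin(t),np.cos(t),0])
    for q,col in [([521,-173,168]+33*ax,(0,0,255)),([521,-173,168]-33*ax,(0,0,255)),(s["eef_pos"],(0,255,0)),([521,-173,168],(255,0,0)),([521,-173,4],(255,0,255)),([521,-173,125],(0,255,255))]:
        pt=((np.array(proj(n,q))-[u-32,v-50])*k).astype(int); cv2.circle(c,tuple(map(int,pt)),4,col,-1)
    print(n,u-32,v-50); out.append(c)
cv2.imwrite("pics/d.png",np.hstack(out))
E
```

```text
2.6167 [ 521.38827767 -175.39855294  316.28963271] [-5.37194777e-01  3.33154516e-01  1.29437902e+00 -7.74590254e-04
  1.51605070e+00 -3.23589497e-01]
[[ 0.212  0.977 -0.002]
 [ 0.977 -0.212  0.   ]
 [-0.    -0.002 -1.   ]]
side t_handle_head [(array([311.4, 263.3]), 0.76)]
side t_handle [(array([315.3, 309.7]), 0.8)]
top t_handle_head [(array([429.9, 199.5]), 0.72)]
top t_handle [(array([416. , 203.6]), 0.56)]
side 282 207
top 402 149
```

View pics/d.png

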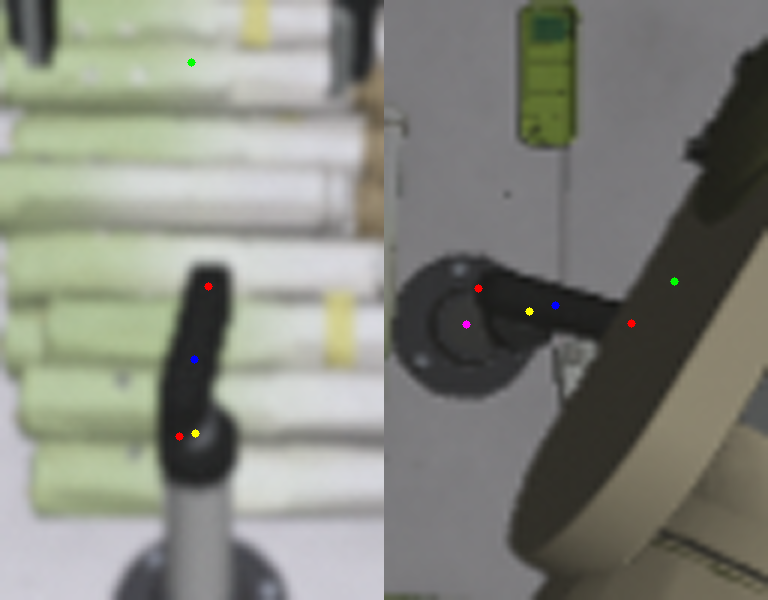

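The projected model lies on the picture: the bar is centred on (521,-173,168) and the yaw matches the tool. The open fingers straddle the bar. I'll descend and close.

Request:
step_arm(
  commands="1 0 0 3.5 0 0 0; 1 0 0 7 0 0 0; 1 0 0 10 0 0 0; 1 0 0 13 0 0 0; 1 0 0 15 0 0 0; 1 0 0 15 0 0 0; 1 0 0 15 0 0 0; 0 0 0 15 0 0 0; 0 0 0 15 0 0 0; 0 0 0 15 0 0 0; 0 0 0 15 0 0 0; 0 0 0 15 0 0 0; 0 0 0 15 0 0 0; 0 0 0 15 0 0 0; 0 0 0 15 0 0 0; 0 0 0 15 0 0 0; 0 0 0 15 0 0 0; 0 0 0 15 0 0 0",
  newtons=60,
)

```text
time_s: 4.32
eef_pos: [520.5, -170.9, 168.6]
ee_rot: [0.0, 0.777, 0.629, 0.0]
force: [1.7, 0.8, 3.2]
grip_width: 0.201
grip_force: 58.9
```

Gripped: the opening is about 17 mm at 59 N. Now I'll pull up.

Request:
step_arm(
  commands="0 0 0 -0.6 0 0 0; 0 0 0 -1.2 0 0 0; 0 0 0 -1.8 0 0 0; 0 0 0 -2.4 0 0 0; 0 0 0 -3 0 0 0; 0 0 0 -3.6 0 0 0; 0 0 0 -4.2 0 0 0; 0 0 0 -4.8 0 0 0; 0 0 0 -5.4 0 0 0; 0 0 0 -5.4 0 0 0; 0 0 0 -5.4 0 0 0",
)

```text
time_s: 5.23
eef_pos: [520.5, -170.9, 222.4]
ee_rot: [0.0, 0.777, 0.629, 0.0]
force: [3.3, 0.2, 2.0]
grip_width: 0.2
grip_force: 59.8
```

Request:
step_arm(
  commands="0 0 0 -0.3 0 0 0; 0 0 0 -0.6 0 0 0; 0 0 0 -0.8 0 0 0; 0 0 0 -1 0 0 0; 0 0 0 -1.1 0 0 0; 0 0 0 -1.1 0 0 0; 0 0 0 -1.1 0 0 0",
)

```text
time_s: 5.82
eef_pos: [520.4, -170.9, 232.0]
ee_rot: [-0.0, 0.777, 0.629, -0.0]
force: [7.0, -2.4, -7.4]
grip_width: 0.207
grip_force: 59.6
```

```bash
python3 - <<'E'
from h import *
im=capture("side"); s=sense(); print(s["time_s"],s["eef_pos"],s["force"],s["grip_width"])
u,v=np.int32(proj("side",[521,-173,150])); k=6
c=np.ascontiguousarray(cv2.resize(im[v-55:v+45,u-50:u+50,::-1],None,fx=k,fy=k,interpolation=2))
cv2.imwrite("pics/e.png",c)
E
```

```text
5.8667 [ 520.41912412 -170.84763418  231.98724255] [ 6.72673531 -1.28004197 -8.18707548] 0.20796134644895992
```

View pics/e.png

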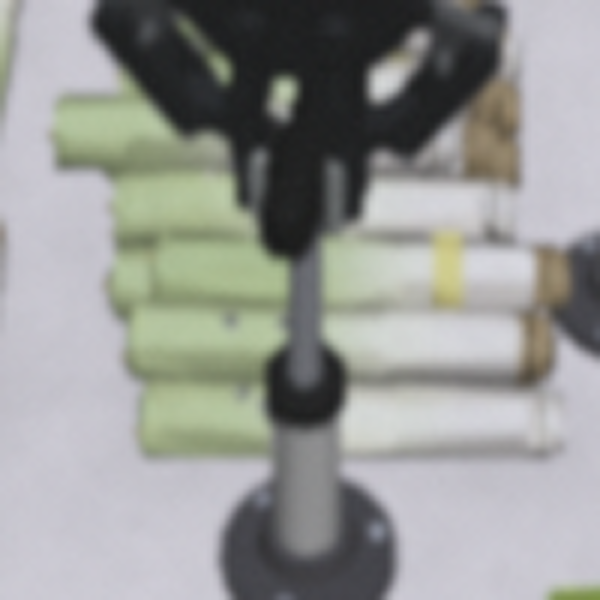

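The picture shows the stem well out of the collar with the grip still held, but no button is visible at this resolution. A pull of about 8 N is building, so I'll pull a little more and watch the force.

Request:
step_arm(
  commands="0 0 0 -0.1 0 0 0; 0 0 0 -0.2 0 0 0; 0 0 0 -0.2 0 0 0; 0 0 0 -0.2 0 0 0",
)

```text
time_s: 6.2
eef_pos: [520.4, -170.8, 232.1]
ee_rot: [-0.001, 0.777, 0.629, -0.0]
force: [11.6, -3.9, -20.4]
grip_width: 0.21
grip_force: 59.6
```

The TCP has stopped while the force climbed to 20 N, as at the end stop. I'll pull slightly more, then ease off and push down gently to test that the lock holds.

Request:
step_arm(
  commands="0 0 0 -0.1 0 0 0; 0 0 0 -0.1 0 0 0; 0 0 0 -0.1 0 0 0; 0 0 0 0.1 0 0 0; 0 0 0 0.3 0 0 0; 0 0 0 0.4 0 0 0; 0 0 0 0.5 0 0 0; 0 0 0 0.5 0 0 0; 0 0 0 0.5 0 0 0",
)

```text
time_s: 6.95
eef_pos: [520.4, -170.9, 230.4]
ee_rot: [0.0, 0.777, 0.629, 0.0]
force: [4.8, -0.9, -0.6]
grip_width: 0.204
grip_force: 63.0
```

```bash
python3 - <<'E'
from h import *
im=capture("side"); s=sense(); print(s["time_s"],s["eef_pos"],s["force"])
for l in("t_handle_button","t_handle_head","t_handle"):
    print(l,[(np.round(x["xy"],1),round(x["score"],2)) for x in (spot_point("side",l) if l!="t_handle_button" else [])], [(np.round(x["rect"],1),round(x["score"],2)) for x in search_frame("side",l)])
for z in(228,232,237): print(z,proj("side",[521,-173,z]), proj("side",[514,-205,z-13]))
print(np.int32(proj("side",[521,-173,150]))-[50,55])
E
```

```text
7.0 [ 520.42986126 -170.86810349  230.39206406] [ 5.96512368 -1.71169747 -0.46597282]
t_handle_button [] []
t_handle_head [(array([317.6, 242.7]), 0.85)] [(array([311.2, 258.5,   9.5,  53.2]), 0.79), (array([316.1, 280.5,  30.1,  89. ]), 0.46)]
t_handle [(array([311.3, 309.4]), 0.72)] [(array([315. , 278.1,  29.7,  91.8]), 0.78)]
228 [314.10973505 248.09816737] [311.43880674 265.12949406]
232 [314.08854709 246.77391473] [311.40725111 263.83945958]
237 [314.0618449  245.10502123] [311.36747591 262.21339923]
[264 217]
```

Request:
step_arm(
  commands="0 0 0 0.1 0 0 0; 0 0 0 0.2 0 0 0; 0 0 0 0.3 0 0 0; 0 0 0 0.4 0 0 0; 0 0 0 0.4 0 0 0; 0 0 0 0.4 0 0 0",
)

```text
time_s: 7.75
eef_pos: [520.5, -170.9, 227.2]
ee_rot: [0.001, 0.777, 0.63, 0.0]
force: [3.3, 0.8, 6.9]
grip_width: 0.205
grip_force: 64.0
```

Request:
step_arm(
  commands="0 0 0 0.1 0 0 0; 0 0 0 0.2 0 0 0; 0 0 0 0.2 0 0 0; 0 0 0 0.2 0 0 0",
)

```text
time_s: 8.08
eef_pos: [520.5, -170.9, 226.9]
ee_rot: [0.001, 0.777, 0.63, 0.0]
force: [-1.8, 2.6, 20.3]
grip_width: 0.207
grip_force: 65.5
```

The stem carries 20 N of push without moving, so it is locked. I'll ease off, let go and retreat upward.

Request:
step_arm(
  commands="0 0 0 -0.3 0 0 0; 0 0 0 -0.3 0 0 0; 0 0 0 -0.3 0 0 0; 1 0 0 -0.3 0 0 0; 1 0 0 -0.3 0 0 0; 1 0 0 -0.3 0 0 0; 1 0 0 -0.3 0 0 0; 1 0 0 -0.3 0 0 0; 1 0 0 -0.3 0 0 0; 1 0 0 -0.3 0 0 0; 1 0 0 -0.3 0 0 0; 1 0 0 -3 0 0 0; 1 0 0 -6 0 0 0; 1 0 0 -9 0 0 0; 1 0 0 -12 0 0 0; 1 0 0 -14 0 0 0; 1 0 0 -14 0 0 0; 1 0 0 -14 0 0 0",
)

```text
time_s: 9.58
eef_pos: [520.4, -170.8, 364.7]
ee_rot: [0.001, 0.777, 0.63, 0.0]
force: [-0.6, -0.3, -0.9]
grip_width: 0.998
grip_force: 0.0
```

```bash
python3 - <<'E'
from h import *
im=capture("side"); s=sense(); print(s["time_s"],s["eef_pos"],s["force"],s["grip_width"])
print([(np.round(x["rect"],1),round(x["score"],2)) for x in search_frame("side","t_handle_button")],[np.round(x["xy"],1) for x in spot_point("side","t_handle_head")])
u,v=np.int32(proj("side",[521,-173,150])); k=6
cv2.imwrite("pics/f.png",cv2.resize(im[v-55:v+45,u-50:u+50,::-1],None,fx=k,fy=k,interpolation=2))
E
```

```text
9.6333 [ 520.18108599 -170.72295662  363.54097466] [ 0.06112752 -0.04486117  0.35014228] 1.004030744330317
[] [array([313.7, 246.6])]
```

View pics/f.png

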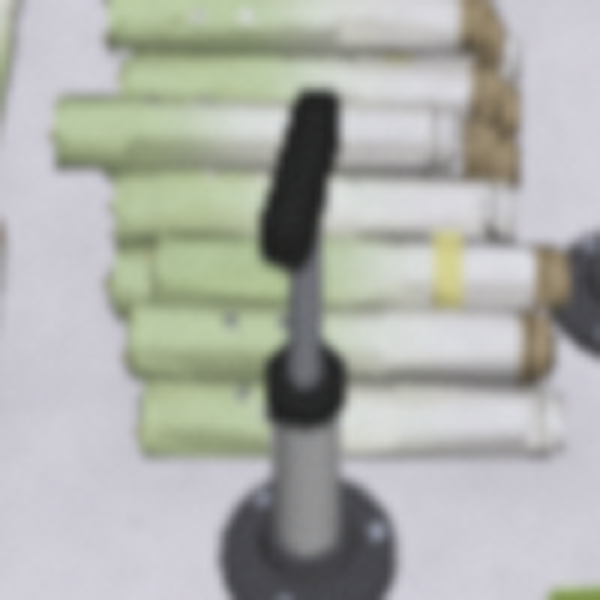

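The T-bar stands at full length, with its head at about z = 232 by projection. The lock hole region at about (270,430) in the crop is tiny, so I'll compare it with the first picture.

```bash
python3 - <<'E'
from h import *
im=capture("side"); a=cv2.imread("pics/side0.png")[:,:,::-1]
p=proj("side",[521-15,-170,100]);q=proj("side",[521+15,-176,100]);print(p,q)
d=np.abs(im.astype(int)-a).sum(2)
u,v=np.int32(p)
print(u-5,v-6); print(d[v-6:v+8,u-5:u+20])
for l in("ball_handle_head","disc_handle_head"): print(l,[np.round(x["xy"],1) for x in spot_point("side",l)])
f=lambda x:cv2.resize(np.ascontiguousarray(x[v-15:v+15,u-12:u+22,::-1]),None,fx=11,fy=11,interpolation=0)
cv2.imwrite("pics/g.png",np.hstack([f(a),f(im)]))
E
```

```text
[307.9341274  285.19398742] [321.51800078 286.69271611]
302 279
[[ 23  15  18  16  19  18  11  17  26  60 131 163 140  92  34  13   7  11
    3  20  21  22  18  23  24]
 [ 17  17  16  23  25  19  13   7  11  34  74 100  78  41  14   7   7   7
    9   9  18  26  22  17  22]
 [ 18  18  16  21  23  21  11  16  11  20  25  39  35  21  17   6   8  10
   10  10  16  19  21  25  22]
 [ 21  23  25  17  24  26  14   8   2   8   6  13  10  10   7   5   9   2
   11  19  27  26  25  22  24]
 [ 18  24  21  21  23  23  17   9   3  10   6  10  10   4   7   1   7   8
    5  23  27  27  25  26  23]
 [ 17  24  23  28  21  10  14  14   5   8   4  14  11  10   2   7  13   5
   13  20  21  25  25  28  24]
 [ 25  22  27  25  16  10  54  50   3   9   8   5   2  10   8   5   6  12
   15  24  24  28  28  25  27]
 [ 23  23  20  26  17  12  52  44   3   3   6  11   3   7   8   4   7  10
   23  25  29  25  28  25  29]
 [ 27  22  29  30  21  10   5   1  13  13  14   6  12  15  13  11  10  15
   27  25  25  27  24  26  26]
 [ 25  21  23  24  23  21  17  14  19  11  15  18  10  14  17  14  13  16
   19  27  19  28  30  22  27]
 [ 19  25  22  24  18  26  23  22  19  19  23  17  18  17  16  17  21  20
   28  30  30  24  27  28  24]
 [ 18  20  20  17  18  23  23  18  14  13  22  18  21  22  24  23  21  23
   22  20  25  24  26  22  24]
 [ 18  19  19  20  26  21  18  16  20  20  18  16  21  23  17  20  23  19
   24  29  22  25  21  28  27]
 [ 20  23  26  20  17  25  22  24  18  15  21  17  24  20  19  28  23  20
   17  22  24  25  21  25  27]]
ball_handle_head [array([376.7, 224.4])]
disc_handle_head [array([261.9, 143.7])]
```

View pics/g.png

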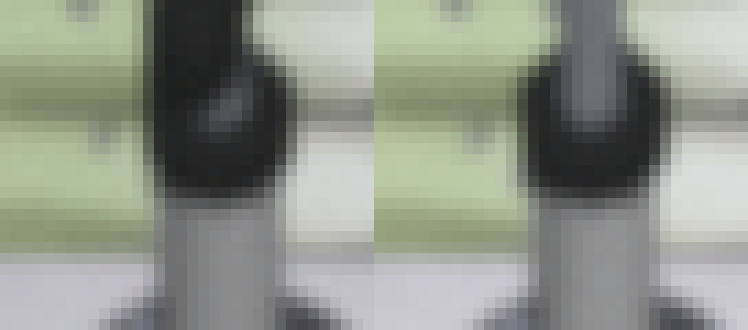

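The only change near the tube is a 2x2 pixel patch at (308.5,285.5). The clicked-out button was predicted at (307.9,285.2), so the button is out. The other two handles' heads are where they were.

```bash
python3 -c "
from rig import *
print(finish_job())"
```

```text
the job is handed in; nothing more can be done
None
```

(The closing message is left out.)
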